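# Set the four-toothed spacer over the drying tiles

### The job

Five bisque tiles stand on edge in the drying rack with four gaps between them. Take the wooden spacer with four teeth, lower it gently (do not drop it) so that each tooth goes into its own gap and its bar lies straight and fully home on the tiles' top edges, about midway along them, and let go. Leave the three-toothed spacer standing where it is.

Things in the scene. Friction and masses are not known exactly. Their poses are not given: they have to be found in the camera images.
- comb4_grip (a point): Handle centre of the pale wood spacer to use, a comb standing on its FOUR teeth. Axes: x along the bar, y across, z up; same if turned half round. Handle 60 (x) by 20 (y) by 45 high, this point at its middle. Below it a bar 160 by 20 by 18 high, underside 40.5 mm below this point; four teeth 10 (x) by 50 (y) by 50 long at x = -54, -18, 18, 54, ends 90.5 mm below it. Loose, 160 g.
- comb3_grip (a point): The same point of the other spacer: same wood, sizes and handle, but THREE teeth, at x = -54, 0 and 54. It does not fit the rack and must stay where it is.
- rack_rest (a point): Middle of the fixed plywood rack at tile-top level, 95 mm above the bench. Base 190 (x) by 116 (y). Five white tiles fast on edge, 10 (x) by 90 (y), at x = -72, -36, 0, 36, 72: four gaps 26 wide at x = -54, -18, 18, 54, open above, 77 deep. x along the row, y along each tile; same if turned half round. Spacer home: handle centre 40.5 mm above this point, bar along x.

How it is judged:
At the end, for the whole second after the job is handed in: The four-toothed spacer rests upright (within 6 degrees), bar within 7 mm of the tiles' top edges, each tooth in its own gap (within 14 mm along the row), within 25 mm of midway along the tiles and 17 degrees of the row; the three-toothed one stands within 30 mm of its start (z of comb4_grip in the frame of rack_rest between 0.034 and 0.048 m and x of comb4_grip in the frame of rack_rest between -0.014 and 0.014 m and y of comb4_grip in the frame of rack_rest between -0.025 and 0.025 m and angle between the x axis of comb4_grip and the x axis of rack_rest, either way round below 0.3 rad and angle between comb4_grip's own z axis and vertical below 0.1 rad and linear speed of comb4 below 0.02 m/s and distance of comb3_grip from where it was at the start of the episode below 0.03 m and angle between comb3_grip's own z axis and vertical below 0.15 rad); the robot touches nothing.
It fails at once if the three-toothed spacer is carried off or knocked over (distance of comb3_grip from where it was at the start of the episode above 0.03 m or angle between comb3_grip's own z axis and vertical above 0.3 rad).
It fails at once if the four-toothed spacer is dropped onto the tiles (falls free, not held by the fingers, at over 0.55 m/s: about 15 mm or more) (horizontal distance between comb4_grip and rack_rest below 0.1 m and z of comb4_grip in the frame of rack_rest above 0.03 m and contact force between the fingers and comb4 below 0.1 N and linear speed of comb4 above 0.55 m/s).
It also fails if it takes over 32 s, if anything falls off the work surface, if the arm or the gripper's body presses on something with over 40 N, if the wrist force passes 120 N, or if a joint passes its speed limit or range.

### The arm

A 6-joint arm with a two-finger parallel gripper is mounted at the origin on the work surface. World frame = base frame: x ahead of the robot, y to its left, z up, the work surface at z = 0. Lengths are in m, angles in rad, forces in N, time in s.
With the tool pointing down it reaches from about 0.375 to 0.9 m from the base axis. Payload 3.1 kg.
Tool frame: the origin (TCP) lies midway between the tips of the shut fingers; the grasp point (between the pads) lies 19 mm behind it; z points along the fingers, y is the line along which they close (so a half turn about z gives the same grasp; the last joint's range is limited). The gripper opens to 85 mm and grips with 20 to 120 N. Pads are 22 mm wide; open, the fingers measure 114 mm over their backs; the gripper's body (76 mm by 85 mm) begins 54 mm behind the grasp point. The pads swing forward as they close: fully open they stand 13 mm farther back than shut.
Start: joints at [-1.498, 0.527, 1.433, -0, 1.181, -0.178], TCP at [0.156, -0.605, 0.231] pointing down, gripper open.
Joint ranges: [-3.08, 3.08], [-0.75, 2.2], [0.22, 2.44], [-1.43, 4.57], [0, 2.65], [-2.85, 2.85]. Speed limits (rad/s): [2.79, 2.79, 3.14, 3.14, 3.14, 3.14].

### API

Orientations are given as a unit quaternion [x, y, z, w].
In Python, from station import manip gives the robot as it stands. The module is installed in compiled form; this text tells all that it offers.
- The arm moves only by the tool apply_moves, never from a script. Its arguments are lists of equal length, an entry for each row: "claw": the gripper's target within -1 to 1 (fully open at 1, half-way at 0, shut at -1); "travel": the shift along the tool's x, y, z scaled (see below), a list of three; "turn": the turn, a rotation vector about the tool's x, y, z scaled (see below), a list of three. In form: {"claw": [claw, ...], "travel": [[dx, dy, dz], ...], "turn": [[rx, ry, rz], ...]}. A call has 1 to 5 rows; each row is the pose to reach, as a shift and turn from the pose commanded when the call began, along the tool's axes at that moment, turning the shorter way round; what a row does not reach only later rows make up. The controller multiplies each number of a shift by 800 mm and each number of a turn by 180 degrees. A row lasts 1/12 s, in which the tool goes at most 41.7 mm and 7.16 degrees, less where a joint would pass 70% of its speed; a pose out of reach is approached as far as the arm can. A call with a number of a shift or a turn outside -1 to 1 is refused whole. A call with a gripper value outside its range is refused whole. The fingers move at their own pace and stop on an object; "newtons" is the grip in N (left out, the last holds). Time passes only in rows, so rows that repeat a pose let the fingers close. It gives the time, the measured TCP pose, the force, the opening and the grip force at its end, in the units of the state.
- manip.sense(): the state, without advancing time (a new reading comes with each control period).
- manip.snapshot(name): name is "side" or "top" or "wrist"; returns a dict with "pixels" (480x640x3 uint8, red, green, blue), "depth" (480x640 float32, m along the optical axis (not along the pixel's ray), 0 where there is no reading), "intrinsics" (3x3 intrinsics, pixels), "R" (3x3) and "t" (3): a world point X has camera coordinates R X + t. Camera axes: x right, y down, z forward; pixel columns grow to the right and rows downward; lengths in m; the calibration is good to about 2 mm. A picture is of the moment at which its call begins.
- manip.sign_off(): hands the job in; it is judged then, once.
The state is a dict: "t": time; "q": joint angles; "qd": joint speeds; "tau": joint torques, N m; "tcp_pos": TCP position; "tool_rot": TCP orientation; "force": force on the tool from outside, world axes, zero at the start; "ft_torque": the same for the moment, N m; "finger_gap": opening from 0.0 (shut) to 1.0 (fully open); "gripper_force": force on a finger pad.
Only numpy, scipy, OpenCV 4.12 (cv2) and the standard library are available. Lean on these libraries where they do the work, as an engineer would, in place of code of your own. Each camera call takes 0.05 s, during which the arm holds its last target. There are 200 camera calls.

## Working session

There is one attempt and no reset: what is moved stays moved. The work goes in short steps, Python scripts to look and compute and a tool call to move; the robot and the scene stay as the last step left them, time stands still between calls to the robot, and variables do not carry over. Pictures are saved under pics/ and viewed, at most 10 in all, crops included, and the job is handed in when it is done.

Besides the shell and the picture viewer there is one more tool, called after ">>>" as name(argument=value, ...) on one line, values as JSON. apply_moves: Moves the arm, as the interface text tells. Shifts and turns lie within -1 to 1; 1 stands for 800 mm of shift or 180 degrees of turn. Its arguments: {"type":"object","properties":{"claw":{"type":"array","items":{"type":"number"}},"travel":{"type":"array","items":{"type":"array","items":{"type":"number"}}},"turn":{"type":"array","items":{"type":"array","items":{"type":"number"}}},"newtons":{"type":"number"}},"required":["claw","travel","turn"]}

```bash
mkdir -p pics; cat > h.py <<'E'
import numpy as np, cv2
from station import manip
def cloud(s):
    K,R,t,d=s["intrinsics"],np.array(s["R"]),np.array(s["t"]),s["depth"]
    v,u=np.mgrid[0:480,0:640]
    P=np.stack([(u-K[0,2])/K[0,0]*d,(v-K[1,2])/K[1,1]*d,d],-1)
    W=(P-t)@R
    W[d==0]=np.nan
    return W
def save(s,n): cv2.imwrite(f"pics/{n}.png",cv2.cvtColor(s["pixels"],cv2.COLOR_RGB2BGR))
E
python3 - <<'E'
from h import *
print(manip.sense())
for n in ("top","side"):
    s=manip.snapshot(n); save(s,n+"0"); np.savez(n+"0.npz",**s)
    W=cloud(s); print(n,-np.array(s["R"]).T@s["t"],np.nanmin(W,(0,1)),np.nanmax(W,(0,1)))
E
```

```text
{'t': 0.0, 'q': array([-1.49748146e+00,  5.28466258e-01,  1.43393759e+00, -1.59973979e-05,
        1.18135777e+00, -1.78496792e-01]), 'qd': array([-5.16156960e-04,  1.64767780e-04,  1.32562333e-03,  7.77003535e-05,
       -1.01695522e-03,  5.06746514e-04]), 'tau': array([-1.48861880e-03, -4.42356634e+01, -1.78024900e+01, -3.24141783e-04,
        8.19866604e-03,  1.29335486e-06]), 'tcp_pos': array([ 0.15569659, -0.60454891,  0.23032232]), 'tool_rot': array([ 9.92083360e-01,  1.25576392e-01,  4.96214615e-05, -1.08337233e-03]), 'force': array([ 0.33998513,  1.19067362, -0.25867975]), 'ft_torque': array([-0.01214017,  0.01599891,  0.00587624]), 'gripper_force': 0.0, 'finger_gap': 1.0021344597733635}
top [ 0.43107903 -0.02078455  0.91502913] [ 0.09986982 -1.40171209 -0.76635615] [1.60441072 1.30087683 0.47277173]
side [-0.00698175  0.47961979  0.94255088] [-0.03701951 -2.05793138 -0.71186719] [1.61758872 0.57799515 0.66933472]
```

View pics/top0.png

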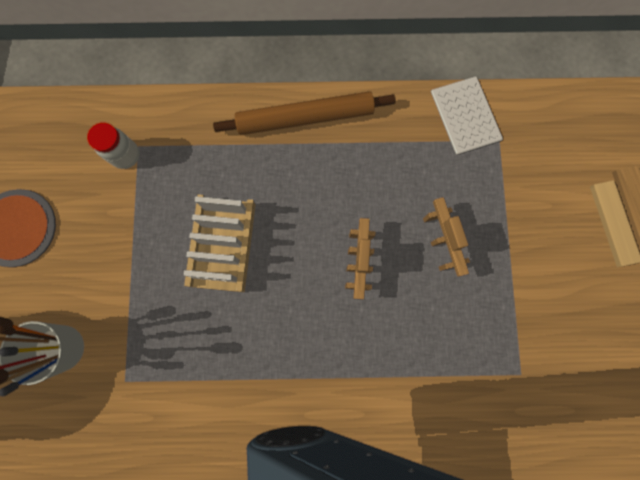

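View pics/side0.png

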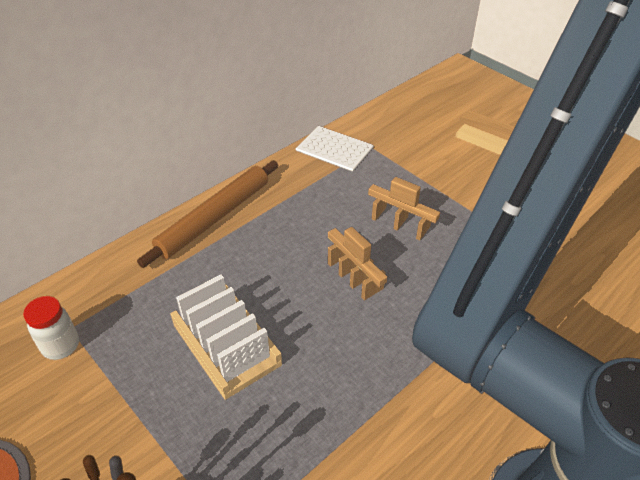

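The top view shows the rack near (220,240), the four-toothed comb near (362,258) and the three-toothed one near (448,237). The side view confirms the tooth counts: the nearer comb has four.

```bash
cat >> h.py <<'E'
def fit(W,m):
    P=W[m][:,:2]; (c,(w,h),a)=cv2.minAreaRect((P*1000).astype(np.float32))
    mu=P.mean(0); ev,E=np.linalg.eigh(np.cov((P-mu).T)); d=E[:,1]
    return len(P),np.round(np.array(c)/1000,4),np.round([w,h,a],1),"mean",mu.round(4),"z",np.nanmedian(W[m][:,2]).round(4),"ax",np.degrees(np.arctan2(d[1],d[0])).round(1)
E
python3 - <<'E'
from h import *
for n in ("top","side"):
    s=dict(np.load(n+"0.npz")); W=cloud(s)
    ins=(W[...,0]>.25)&(W[...,0]<.62)&(abs(W[...,1])<.35)
    # restrict by rough world areas
    z=W[...,2]
    print(n,"mat z",np.nanmedian(z[ins&(z<.03)]).round(4))
    m=ins&(z>.03)
    k,l,st,c=cv2.connectedComponentsWithStats(m.astype(np.uint8))
    for i in range(1,k):
        if st[i,4]<80: continue
        q=l==i
        print(i,st[i],"zmax",np.nanpercentile(z[q],98).round(4))
        for lo,hi in ((.055,.08),(.088,.102),(.103,.12)):
            mm=q&(z>lo)&(z<hi)
            if mm.sum()>15: print("  ",lo,*fit(W,mm))
E
```

```text
top mat z 0.0008
1 [ 184  215   67   77 2549] zmax 0.0972
   0.055 307 [0.5552 0.1784] [ 89.6 118.9  83.6] mean [0.5651 0.1705] z 0.0675 ax -175.8
   0.088 1056 [0.5559 0.1789] [ 90.1 119.4  83.8] mean [0.5556 0.1785] z 0.0946 ax 173.8
2 [ 434  214   36   63 1191] zmax 0.1145
   0.055 516 [ 0.5593 -0.2914] [128.5  21.5  14.4] mean [ 0.5481 -0.291 ] z 0.0673 ax -163.3
   0.088 82 [ 0.5706 -0.2803] [60.2 13.1 26.9] mean [ 0.5709 -0.2795] z 0.0951 ax -163.9
   0.103 370 [ 0.5742 -0.2873] [59.7 20.  14.1] mean [ 0.5737 -0.2867] z 0.1123 ax -165.7
4 [ 346  218   30   82 1274] zmax 0.1147
   0.055 549 [ 0.5339 -0.1097] [ 20.3 160.   84.1] mean [ 0.5294 -0.1081] z 0.0675 ax 174.2
   0.088 22 [ 0.5306 -0.1006] [58.6 15.8 11.2] mean [ 0.5261 -0.1017] z 0.0946 ax -176.5
   0.103 355 [ 0.5338 -0.1097] [20.1 59.9 84.1] mean [ 0.5333 -0.1092] z 0.1125 ax 173.7
5 [ 247  426  216   54 6851] zmax 0.4631
side mat z 0.0026
1 [ 412    0  190  347 4788] zmax 0.6511
2 [ 381  177   59   55 1381] zmax 0.116
   0.055 609 [ 0.5581 -0.2844] [128.4  39.7  14.2] mean [ 0.5529 -0.2878] z 0.0679 ax -162.7
   0.088 145 [ 0.5725 -0.2806] [61.  18.7 28.2] mean [ 0.571  -0.2814] z 0.0945 ax -161.0
   0.103 297 [ 0.5757 -0.2872] [59.4 25.  17.2] mean [ 0.5741 -0.2853] z 0.1131 ax -164.5
8 [ 328  227   59   64 1855] zmax 0.1158
   0.055 765 [ 0.5362 -0.1022] [ 44.5 162.5  87.3] mean [ 0.5265 -0.104 ] z 0.0685 ax 174.7
   0.088 137 [ 0.5339 -0.1007] [60.3 19.5 11.2] mean [ 0.5283 -0.1016] z 0.0953 ax -178.7
   0.103 340 [ 0.5346 -0.1088] [21.7 61.6 83.5] mean [ 0.5328 -0.1068] z 0.1135 ax 174.8
9 [ 185  287   97  105 5143] zmax 0.0987
   0.055 1595 [0.555 0.18 ] [ 90.4 120.1  83.2] mean [0.5512 0.1827] z 0.0689 ax 173.9
   0.088 1630 [0.5573 0.1792] [ 90.6 123.5  83.7] mean [0.5541 0.1806] z 0.0956 ax 172.9
```

```bash
cat >> h.py <<'E'
from scipy.spatial.transform import Rotation as Ro
def plan(p,yaw):
    s=manip.sense(); R=Ro.from_quat(s["tool_rot"]); 
    y=np.radians(yaw); c,q=np.cos(y),np.sin(y)
    T=Ro.from_matrix(np.array([[c,q,0],[q,-c,0],[0,0,-1]]))
    sh=R.inv().apply(np.array(p)-s["tcp_pos"])/.8; tu=(R.inv()*T).as_rotvec()/np.pi
    print("t",round(s["t"],2),"tcp",s["tcp_pos"].round(4),"q",s["q"].round(2),"shift",sh.round(4),"turn",tu.round(4),"F",s["force"].round(1),"gap",round(s["finger_gap"],3),"gf",round(s["gripper_force"],1))
E
python3 - <<'E'
from h import *
for n in ("top","side"):
    s=dict(np.load(n+"0.npz")); W=cloud(s); z=W[...,2]
    m=(W[...,0]>.4)&(W[...,0]<.72)&(W[...,1]>.08)&(W[...,1]<.3)&(z>.088)&(z<.102)
    m[:, :130]=0
    print(n,*fit(W,m))
    k,l,st,c=cv2.connectedComponentsWithStats(m.astype(np.uint8))
    for i in range(1,k):
        if st[i,4]>80: print("  tile",*fit(W,l==i))
plan((.534,-.1097,.20),-5.9)
E
```

```text
top 1324 [0.5744 0.1772] [ 90.8 156.3  83.6] mean [0.5738 0.1765] z 0.0946 ax 173.8
  tile 268 [0.6462 0.1691] [90.8 11.9 83.6] mean [0.6451 0.1687] z 0.0945 ax 83.5
  tile 263 [0.61   0.1731] [90.  10.7 83.6] mean [0.6094 0.1729] z 0.0945 ax 83.6
  tile 261 [0.574  0.1766] [89.4 10.5 83.4] mean [0.5738 0.176 ] z 0.0945 ax 83.5
  tile 264 [0.5385 0.1806] [89.5 10.1 83.6] mean [0.5381 0.1803] z 0.0947 ax 83.4
  tile 268 [0.5022 0.185 ] [89.7 11.  83.4] mean [0.5024 0.1846] z 0.0947 ax 83.6
side 2013 [0.5752 0.1772] [ 90.6 159.4  83.7] mean [0.5715 0.1789] z 0.0956 ax 173.7
  tile 376 [0.6468 0.1696] [89.5 15.  83.1] mean [0.6461 0.1708] z 0.0953 ax 83.5
  tile 380 [0.6116 0.1735] [89.9 14.9 85. ] mean [0.6103 0.1742] z 0.0956 ax 83.6
  tile 398 [0.5759 0.1772] [89.8 14.7 85. ] mean [0.5747 0.1784] z 0.0957 ax 83.4
  tile 411 [0.5399 0.1811] [90.5 13.3 83.2] mean [0.539  0.1827] z 0.0956 ax 83.5
  tile 448 [0.5033 0.1853] [90.1 14.7 84.5] mean [0.503  0.1865] z 0.0957 ax 83.3
t 0.1 tcp [ 0.1557 -0.6046  0.2304] q [-1.5   0.53  1.43  0.    1.18 -0.18] shift [ 0.6121 -0.4813  0.0392] turn [-0.0006 -0.      0.1129] F [-0.1 -0.3  0.6] gap 1.0 gf 0.0
```

>>> apply_moves(claw=[1,1,1,1,1], travel=[[0.612,-0.481,0],[0.612,-0.481,0],[0.612,-0.481,0],[0.612,-0.481,0],[0.612,-0.481,0]], turn=[[0,0,0.113],[0,0,0.113],[0,0,0.113],[0,0,0.113],[0,0,0.113]], newtons=40)

```text
t: 0.52
tcp_pos: [0.2829, -0.4378, 0.2309]
tool_rot: [0.999, -0.052, -0.0, -0.0]
force: [0.8, -0.6, -0.1]
finger_gap: 0.998
gripper_force: 0.0
```

```bash
python3 -c "
from h import *
plan((.534,-.1097,.20),-5.9)"
```

```text
t 0.52 tcp [ 0.2829 -0.4378  0.2309] q [-1.21  0.39  1.69  0.    1.06  0.46] shift [ 0.2695 -0.4406  0.039 ] turn [-0.0003  0.0001 -0.0004] F [ 0.8 -0.6 -0.1] gap 0.998 gf 0.0
```

>>> apply_moves(claw=[1,1,1,1,1], travel=[[0.25,-0.41,0.03],[0.25,-0.41,0.03],[0.25,-0.41,0.03],[0.25,-0.41,0.03],[0.25,-0.41,0.03]], turn=[[0,0,0],[0,0,0],[0,0,0],[0,0,0],[0,0,0]])

```text
t: 0.93
tcp_pos: [0.4089, -0.2724, 0.218]
tool_rot: [0.999, -0.052, -0.0, -0.0]
force: [1.3, 0.0, 0.8]
finger_gap: 1.002
gripper_force: 0.0
```

>>> apply_moves(claw=[1,1,1,1,1], travel=[[0.11,-0.19,0.01],[0.11,-0.19,0.01],[0.11,-0.19,0.01],[0.11,-0.19,0.01],[0.11,-0.19,0.01]], turn=[[0,0,0],[0,0,0],[0,0,0],[0,0,0],[0,0,0]])

```text
t: 1.35
tcp_pos: [0.5137, -0.1273, 0.2099]
tool_rot: [0.999, -0.049, 0.0, -0.001]
force: [-0.2, -0.7, -0.6]
finger_gap: 1.002
gripper_force: 0.0
```

```bash
python3 -c "
from h import *
plan((.534,-.1097,.20),-5.9)"
```

```text
t 1.35 tcp [ 0.5137 -0.1273  0.2099] q [-0.46  0.43  1.7   0.    1.02  1.21] shift [ 0.023  -0.0243  0.0124] turn [-0.0007 -0.0002  0.0015] F [-0.2 -0.7 -0.6] gap 1.002 gf 0.0
```

>>> apply_moves(claw=[1,1], travel=[[0,0,0],[0,0,0]], turn=[[0,0,0],[0,0,0]])

```text
t: 1.52
tcp_pos: [0.5111, -0.132, 0.2099]
tool_rot: [0.999, -0.051, -0.001, 0.0]
force: [0.1, 0.0, -0.4]
finger_gap: 0.998
gripper_force: 0.0
```

```bash
python3 - <<'E'
from h import *
plan((.534,-.1097,.077),-5.9)
s=manip.snapshot("wrist"); save(s,"w1"); W=cloud(s); z=W[...,2]
m=(abs(W[...,0]-.534)<.1)&(abs(W[...,1]+.11)<.08)
for lo,hi in ((.055,.08),(.1,.125)): 
    q=m&(z>lo)&(z<hi)
    if q.sum()>20: print(*fit(W,q))
E
```

```text
t 1.52 tcp [ 0.5111 -0.132   0.2099] q [-0.46  0.43  1.7  -0.    1.02  1.21] shift [ 0.0259 -0.0307  0.1661] turn [0.0001 0.0004 0.0005] F [ 0.1  0.  -0.4] gap 0.998 gf 0.0
3618 [ 0.5347 -0.1092] [ 20.2 159.5  84. ] mean [ 0.5495 -0.1117] z 0.0674 ax 174.2
3142 [ 0.5348 -0.1092] [20.2 60.5 83.9] mean [ 0.5367 -0.1099] z 0.1122 ax 173.6
```

View pics/w1.png

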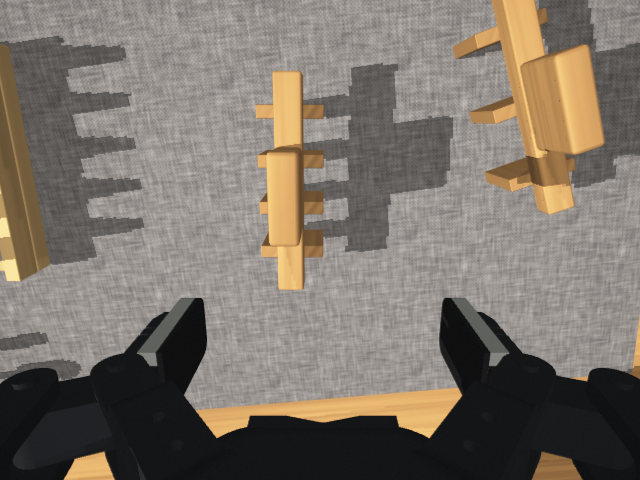

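The wrist view shows the four-toothed comb upright with its handle at about (284,197), fitting (0.5347, -0.1092) and agreeing with the top view. I'll centre on it and go down.

>>> apply_moves(claw=[1,1,1,1,1], travel=[[0.0265,-0.031,0.01],[0.0265,-0.031,0.03],[0.0265,-0.031,0.07],[0.0265,-0.031,0.1],[0.0265,-0.031,0.13]], turn=[[0,0,0],[0,0,0],[0,0,0],[0,0,0],[0,0,0]])

```text
t: 1.98
tcp_pos: [0.5341, -0.1118, 0.1054]
tool_rot: [0.999, -0.053, -0.0, 0.0]
force: [-0.0, 0.3, -0.3]
finger_gap: 0.997
gripper_force: 0.0
```

>>> apply_moves(claw=[1,1,1], travel=[[0,0,0.036],[0,0,0.036],[0,0,0.036]], turn=[[0,0,0],[0,0,0],[0,0,0]])

```text
t: 2.23
tcp_pos: [0.5334, -0.1111, 0.0766]
tool_rot: [0.999, -0.053, -0.002, -0.001]
force: [0.7, -0.1, 1.3]
finger_gap: 0.999
gripper_force: 0.0
```

```bash
python3 -c "
from h import *
plan((.5345,-.1094,.077),-5.9)"
```

```text
t 2.23 tcp [ 0.5334 -0.1111  0.0766] q [-0.41  0.65  1.76 -0.    0.74  1.27] shift [ 0.0012 -0.0022 -0.0005] turn [-0.0003  0.0013 -0.001 ] F [ 0.7 -0.1  1.3] gap 0.999 gf 0.0
```

>>> apply_moves(claw=[1,-1,-1,-1,-1], travel=[[0.001,-0.002,0],[0.001,-0.002,0],[0.001,-0.002,0],[0.001,-0.002,0],[0.001,-0.002,0]], turn=[[0,0,0],[0,0,0],[0,0,0],[0,0,0],[0,0,0]], newtons=50)

```text
t: 2.65
tcp_pos: [0.5366, -0.1084, 0.0786]
tool_rot: [0.999, -0.051, 0.001, 0.0]
force: [-0.3, -0.4, -0.6]
finger_gap: 0.456
gripper_force: 0.0
```

>>> apply_moves(claw=[-1,-1,-1,-1,-1], travel=[[0,0,0],[0,0,0],[0,0,0],[0,0,0],[0,0,0]], turn=[[0,0,0],[0,0,0],[0,0,0],[0,0,0],[0,0,0]])

```text
t: 3.07
tcp_pos: [0.5363, -0.1083, 0.078]
tool_rot: [0.999, -0.052, 0.0, 0.0]
force: [-0.4, -0.1, 5.7]
finger_gap: 0.225
gripper_force: 53.8
```

>>> apply_moves(claw=[-1,-1,-1,-1,-1], travel=[[0,0,-0.02],[0,0,-0.06],[0,0,-0.11],[0,0,-0.16],[0,0,-0.18]], turn=[[0,0,0],[0,0,0],[0,0,0],[0,0,0],[0,0,0]])

```text
t: 3.48
tcp_pos: [0.5381, -0.1089, 0.2259]
tool_rot: [0.999, -0.051, 0.003, 0.001]
force: [1.6, 0.1, -0.7]
finger_gap: 0.23
gripper_force: 52.8
```

```bash
python3 - <<'E'
from h import *
plan((.5745,.177,.222),-6.4)
for n in ("top","side"):
    s=manip.snapshot(n); save(s,n+"1")
E
```

```text
t 3.48 tcp [ 0.5381 -0.1089  0.2259] q [-0.4   0.43  1.64  0.    1.07  1.27] shift [ 0.0085 -0.3602  0.0042] turn [ 0.0007 -0.0022  0.0028] F [ 1.6  0.1 -0.7] gap 0.23 gf 52.8
```

View pics/side1.png

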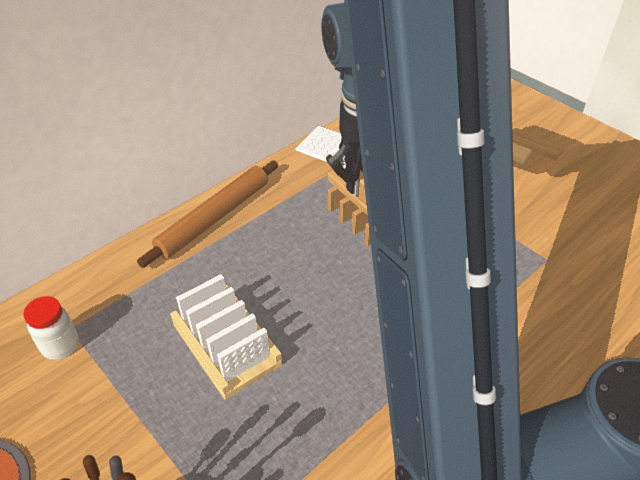

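The comb is held and upright at about (350,210), and the rack is clear. Next I'll carry it across.

>>> apply_moves(claw=[-1,-1,-1,-1,-1], travel=[[0.001,-0.03,0],[0.002,-0.07,0],[0.004,-0.11,0],[0.005,-0.15,0],[0.005,-0.18,0]], turn=[[0,0,0.003],[0,0,0.003],[0,0,0.003],[0,0,0.003],[0,0,0.003]])

```text
t: 4.0
tcp_pos: [0.5531, 0.0371, 0.2187]
tool_rot: [0.998, -0.056, -0.003, -0.001]
force: [-0.5, -0.7, -1.3]
finger_gap: 0.226
gripper_force: 52.7
```

>>> apply_moves(claw=[-1,-1,-1,-1,-1], travel=[[0.001,-0.04,0],[0.002,-0.08,0],[0.003,-0.12,0],[0.004,-0.16,0],[0.005,-0.181,0]], turn=[[0,0,0],[0,0,0],[0,0,0],[0,0,0],[0,0,0]])

```text
t: 4.42
tcp_pos: [0.5734, 0.1814, 0.2184]
tool_rot: [0.998, -0.055, -0.003, -0.0]
force: [0.4, -0.1, -1.9]
finger_gap: 0.226
gripper_force: 52.6
```

>>> apply_moves(claw=[-1,-1], travel=[[0,0,0],[0,0,0]], turn=[[0,0,0],[0,0,0]])

```text
t: 4.58
tcp_pos: [0.5734, 0.1786, 0.2187]
tool_rot: [0.998, -0.055, -0.003, 0.001]
force: [0.0, 0.6, -2.4]
finger_gap: 0.226
gripper_force: 52.6
```

```bash
python3 - <<'E'
from h import *
plan((.5755,.1775,.222),-6.4)
for n in ("top","side","wrist"):
    s=manip.snapshot(n); save(s,n+"2"); np.savez(n+"2.npz",**s); W=cloud(s); z=W[...,2]
    m=(abs(W[...,0]-.575)<.13)&(abs(W[...,1]-.18)<.08)
    for lo,hi in ((.088,.102),(.2,.222),(.14,.2),(.125,.27)):
        q=m&(z>lo)&(z<hi)
        if q.sum()>20: print(n,lo,*fit(W,q), W[q].min(0).round(3),W[q].max(0).round(3))
E
```

```text
t 4.58 tcp [0.5734 0.1786 0.2187] q [ 0.12  0.51  1.51 -0.    1.13  1.8 ] shift [ 0.0027  0.0011 -0.0041] turn [0.0006 0.0016 0.0005] F [ 0.   0.6 -2.4] gap 0.226 gf 52.6
top 0.088 769 [0.5734 0.1693] [ 75.3 156.7  83.7] mean [0.5608 0.1604] z 0.0945 ax 167.1 [0.493 0.124 0.088] [0.65  0.215 0.099]
top 0.2 790 [0.5705 0.1754] [ 25.5 159.7  83.6] mean [0.5636 0.1768] z 0.2084 ax 173.5 [0.491 0.159 0.2  ] [0.65  0.196 0.222]
top 0.14 570 [0.57  0.174] [ 50.9 159.9  79.9] mean [0.5618 0.1648] z 0.1888 ax 170.9 [0.491 0.146 0.141] [0.649 0.209 0.2  ]
top 0.125 1667 [0.5693 0.1697] [ 59.6 160.1  79.9] mean [0.5608 0.1724] z 0.2076 ax 172.5 [0.491 0.142 0.141] [0.65  0.209 0.27 ]
side 0.088 1374 [0.5754 0.1773] [ 90.5 157.9  83.5] mean [0.556  0.1903] z 0.0956 ax -171.7 [0.494 0.137 0.088] [0.658 0.23  0.101]
side 0.2 579 [0.573  0.1817] [ 23.2 162.1  87.9] mean [0.529  0.1845] z 0.2107 ax 176.6 [0.492 0.169 0.2  ] [0.654 0.196 0.222]
side 0.14 1487 [0.5627 0.178 ] [ 51.  141.3  83.6] mean [0.5566 0.1892] z 0.1746 ax -177.8 [0.492 0.153 0.14 ] [0.635 0.209 0.2  ]
side 0.125 2965 [0.5724 0.1799] [158.8  76.8  10. ] mean [0.5526 0.1858] z 0.1998 ax -179.1 [0.492 0.139 0.14 ] [0.654 0.218 0.27 ]
wrist 0.088 3175 [0.5941 0.1756] [ 90.1 119.2  83.5] mean [0.6045 0.1767] z 0.0944 ax 171.6 [0.53  0.124 0.088] [0.657 0.227 0.097]
wrist 0.2 7281 [0.6176 0.1716] [23.1 69.8 87.4] mean [0.6266 0.171 ] z 0.2089 ax 173.5 [0.582 0.159 0.206] [0.653 0.184 0.222]
wrist 0.14 4491 [0.5948 0.1744] [50.2 73.6 83.6] mean [0.6039 0.1732] z 0.1904 ax 178.7 [0.555 0.146 0.141] [0.634 0.203 0.193]
wrist 0.125 30575 [0.6003 0.1744] [ 86.3 104.   83.5] mean [0.5956 0.1747] z 0.2497 ax 173.2 [0.548 0.134 0.141] [0.653 0.221 0.27 ]
```

View pics/side2.png

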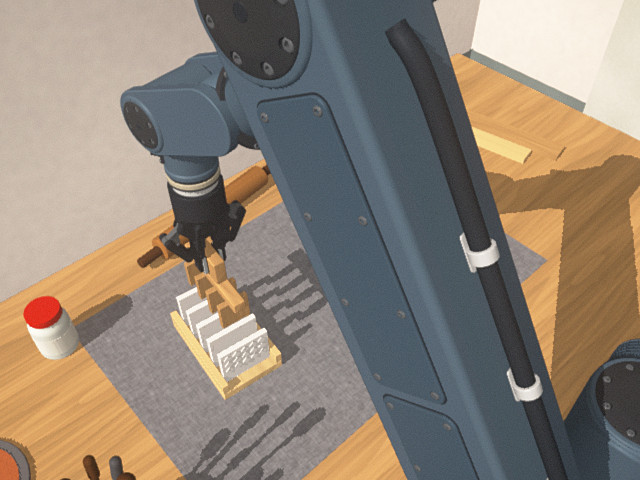

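View pics/wrist2.png

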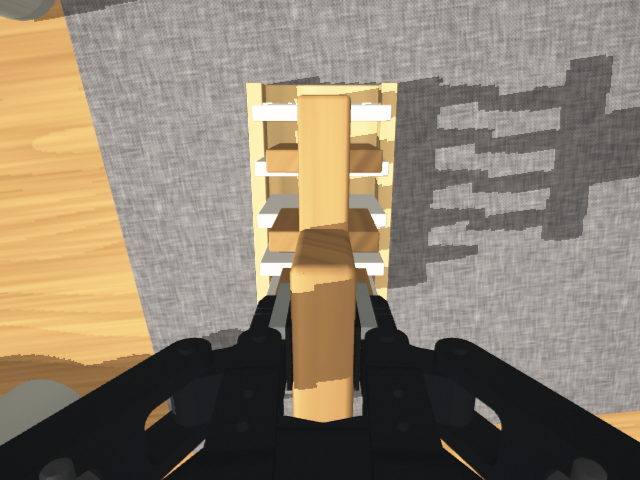

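The side view shows the comb over the rack at about (215,285). The wrist view shows its teeth at rows 160, 235 and 285, between the tiles. It needs to go about 3 mm further along the row. I'll check bar tilt and then lower it.

```bash
python3 - <<'E'
from h import *
u=np.array([np.cos(np.radians(-6.4)),np.sin(np.radians(-6.4))])
for n in ("top","wrist"):
    W=cloud(dict(np.load(n+"2.npz"))); z=W[...,2]
    X=(W[...,:2]-[.5744,.1772])@u; Y=(W[...,:2]-[.5744,.1772])@[-u[1],u[0]]
    m=(abs(X)<.1)&(abs(X+.004)>.04)&(abs(Y)<.02)&(z>.203)&(z<.214)
    print(n,m.sum(),X[m].min(),X[m].max(),"Y",Y[m].min(),Y[m].max(),"slope,z0",np.polyfit(X[m],z[m],1), "yslope",np.polyfit(Y[m],z[m],1)[0], "yaw",np.degrees(np.polyfit(X[m],Y[m],1)[0]))
E
```

```text
top 595 -0.08354106877446157 0.0761166266113779 Y -0.010067370038997278 0.01052660709849967 slope,z0 [-0.00507014  0.20825275] yslope 0.04657902736160834 yaw 0.03113922612111459
wrist 5863 0.03604523594694449 0.07804485760926977 Y -0.010359371173053598 0.009726608032156378 slope,z0 [-0.0070411   0.20924367] yslope -0.009845667853758197 yaw -0.08381695263462292
```

>>> apply_moves(claw=[-1,-1,-1,-1,-1], travel=[[0.004,0,0],[0.004,0,0.01],[0.004,0,0.02],[0.004,0,0.03],[0.004,0,0.03]], turn=[[0,0,0],[0,0,0],[0,0,0],[0,0,0],[0,0,0]])

```text
t: 5.15
tcp_pos: [0.5766, 0.1771, 0.195]
tool_rot: [0.998, -0.057, -0.002, 0.0]
force: [-0.1, -0.2, -2.1]
finger_gap: 0.226
gripper_force: 52.6
```

```bash
python3 - <<'E'
from h import *
plan((.5755,.1775,.1),-6.4)
u=np.array([np.cos(np.radians(-6.4)),np.sin(np.radians(-6.4))])
for n in ("top","wrist"):
    W=cloud(manip.snapshot(n)); z=W[...,2]
    X=(W[...,:2]-[.5744,.1772])@u; Y=(W[...,:2]-[.5744,.1772])@[-u[1],u[0]]
    m=(abs(X)<.1)&(abs(X)>.035)&(abs(Y)<.02)&(z>.174)&(z<.196)
    zm=np.median(z[m]); m&=abs(z-zm)<.005
    print(n,m.sum(),X[m].min(),X[m].max(),"Y",Y[m].min(),Y[m].max(),"slope,z0",np.polyfit(X[m],z[m],1))
E
```

```text
t 5.15 tcp [0.5766 0.1771 0.195 ] q [ 0.11  0.54  1.52 -0.    1.08  1.8 ] shift [-0.0009 -0.0005  0.1187] turn [ 0.0004  0.0016 -0.0005] F [-0.1 -0.2 -2.1] gap 0.226 gf 52.6
top 596 -0.08015695861975372 0.08014749130462445 Y -0.011516352573505527 0.009645258615363589 slope,z0 [-0.00670397  0.18454912]
wrist 6362 0.03501423731152278 0.08117510646882672 Y -0.00985996097311294 0.010271703361282875 slope,z0 [-0.0065604  0.1854193]
```

The bar is now centred within about 1 mm in the rack frame, with 0.4° tilt. There are 72 mm left to go down.

>>> apply_moves(claw=[-1,-1,-1,-1,-1], travel=[[0,0,0.01],[0,0,0.023],[0,0,0.036],[0,0,0.05],[0,0,0.06]], turn=[[0,0,0],[0,0,0],[0,0,0],[0,0,0],[0,0,0]])

```text
t: 5.67
tcp_pos: [0.5774, 0.1776, 0.1475]
tool_rot: [0.998, -0.056, -0.001, 0.0]
force: [-0.2, -0.4, -1.0]
finger_gap: 0.23
gripper_force: 52.7
```

>>> apply_moves(claw=[-1,-1,-1,-1,-1], travel=[[0,0,0.007],[0,0,0.014],[0,0,0.02],[0,0,0.024],[0,0,0.026]], turn=[[0,0,0],[0,0,0],[0,0,0],[0,0,0],[0,0,0]])

```text
t: 6.08
tcp_pos: [0.5782, 0.1777, 0.1283]
tool_rot: [0.998, -0.056, -0.0, 0.0]
force: [-0.6, 0.4, -2.0]
finger_gap: 0.23
gripper_force: 52.7
```

```bash
cat > chk.py <<'E'
from h import *
plan((.5755,.1775,.123),-6.4)
u=np.array([np.cos(np.radians(-6.4)),np.sin(np.radians(-6.4))])
for n in ("top","wrist"):
    s=manip.snapshot(n); W=cloud(s); z=W[...,2]
    X=(W[...,:2]-[.5744,.1772])@u; Y=(W[...,:2]-[.5744,.1772])@[-u[1],u[0]]
    m=(abs(X)<.1)&(abs(X)>.035)&(abs(Y)<.02)&(z>.105)&(z<.125)
    zm=np.median(z[m]); m&=abs(z-zm)<.005
    print(n,m.sum(),X[m].min(),X[m].max(),"Y",Y[m].min(),Y[m].max(),"slope,z0",np.polyfit(X[m],z[m],1))
    save(s,n+"%.0f"%(100*manip.sense()["t"]))
E
python3 chk.py
```

```text
t 6.08 tcp [0.5782 0.1777 0.1283] q [0.11 0.63 1.57 0.   0.94 1.8 ] shift [-0.0034  0.0006  0.0066] turn [ 0.      0.0001 -0.0003] F [-0.6  0.4 -2. ] gap 0.23 gf 52.7
top 490 -0.07871979520323344 0.08099747924428109 Y -0.010602160098543187 0.01024003927643752 slope,z0 [-0.00321203  0.11789822]
wrist 6505 0.035007408313262676 0.08226131652932915 Y -0.009292115251597233 0.0108317939048281 slope,z0 [-0.00367332  0.11784987]
```

>>> apply_moves(claw=[-1,-1,-1,-1,-1], travel=[[-0.001,0,0.002],[-0.001,0,0.004],[-0.001,0,0.0055],[-0.001,0,0.006],[-0.001,0,0.006]], turn=[[0,0,0],[0,0,0],[0,0,0],[0,0,0],[0,0,0]])

```text
t: 6.6
tcp_pos: [0.5775, 0.1778, 0.1239]
tool_rot: [0.998, -0.056, -0.0, -0.0]
force: [0.3, 0.2, -1.6]
finger_gap: 0.223
gripper_force: 52.7
```

>>> apply_moves(claw=[-1,-1,-1], travel=[[0,0,0.0007],[0,0,0.0007],[0,0,0.0007]], turn=[[0,0,0],[0,0,0],[0,0,0]])

```text
t: 6.85
tcp_pos: [0.5776, 0.1777, 0.1234]
tool_rot: [0.998, -0.056, 0.0, -0.0]
force: [-0.1, 0.1, -2.0]
finger_gap: 0.224
gripper_force: 52.7
```

```bash
python3 chk.py
```

```text
t 6.85 tcp [0.5776 0.1777 0.1234] q [0.11 0.64 1.58 0.   0.93 1.8 ] shift [-0.0025  0.0006  0.0005] turn [-0.     -0.     -0.0003] F [-0.1  0.1 -2. ] gap 0.224 gf 52.7
top 488 -0.07937805989115287 0.08013947769984026 Y -0.01050634076541179 0.010342414797338023 slope,z0 [-0.00241851  0.11292497]
wrist 6411 0.035008537787696546 0.08166174532762614 Y -0.00921991399931462 0.010837906740378609 slope,z0 [-0.00293813  0.11296947]
```

>>> apply_moves(claw=[-1,-1,-1], travel=[[0,0,0.0007],[0,0,0.001],[0,0,0.001]], turn=[[0,0,0],[0,0,0],[0,0,0]])

```text
t: 7.2
tcp_pos: [0.5776, 0.1778, 0.123]
tool_rot: [0.998, -0.056, 0.0, -0.0]
force: [-1.2, -0.1, 2.2]
finger_gap: 0.224
gripper_force: 53.1
```

Contact is made: the force went from -2.0 to +2.2 N. Releasing.

>>> apply_moves(claw=[-0.4,-0.2,0.2,0.6,0.6], travel=[[0,0,0],[0,0,0],[0,0,0],[0,0,0],[0,0,0]], turn=[[0,0,0],[0,0,0],[0,0,0],[0,0,0],[0,0,0]])

```text
t: 7.62
tcp_pos: [0.5776, 0.1778, 0.1226]
tool_rot: [0.998, -0.056, 0.0, -0.0]
force: [-0.0, 0.2, -0.1]
finger_gap: 0.793
gripper_force: 0.0
```

>>> apply_moves(claw=[0.6,0.6,0.6,0.6,0.6], travel=[[0,0,0],[0,0,-0.01],[0,0,-0.03],[0,0,-0.07],[0,0,-0.11]], turn=[[0,0,0],[0,0,0],[0,0,0],[0,0,0],[0,0,0]])

```text
t: 8.03
tcp_pos: [0.5765, 0.1776, 0.2109]
tool_rot: [0.998, -0.056, -0.002, 0.0]
force: [0.8, 0.7, 0.6]
finger_gap: 0.797
gripper_force: 0.0
```

>>> apply_moves(claw=[0.6,0.6,0.6,0.6,0.6], travel=[[0,0,-0.03],[0,0,-0.04],[0,0,-0.04],[0,0,-0.04],[0,0,-0.04]], turn=[[0,0,0],[0,0,0],[0,0,0],[0,0,0],[0,0,0]])

```text
t: 8.45
tcp_pos: [0.5762, 0.1776, 0.2408]
tool_rot: [0.998, -0.056, -0.002, 0.0]
force: [-0.1, 0.3, -0.1]
finger_gap: 0.798
gripper_force: 0.0
```

```bash
python3 chk.py; ls pics; cp pics/wrist$(ls pics | grep -oP 'top\K\d+' | sort -n | tail -1).png pics/final.png
```

```text
t 8.45 tcp [0.5762 0.1776 0.2408] q [0.11 0.49 1.48 0.   1.18 1.8 ] shift [-3.000e-04  1.000e-04  1.473e-01] turn [ 0.0003  0.0011 -0.0003] F [-0.1  0.3 -0.1] gap 0.798 gf 0.0
top 330 -0.07925722387966062 0.08066351569186753 Y -0.010096009158134614 0.01041987466399276 slope,z0 [-0.00069321  0.11250027]
wrist 3125 -0.07780324571159987 0.08130298798492865 Y -0.009046125824601375 0.011009757666187014 slope,z0 [0.00069049 0.11236788]
side0.png
side1.png
side2.png
top0.png
top1.png
top2.png
top613.png
top690.png
top850.png
w1.png
wrist2.png
wrist618.png
wrist695.png
wrist855.pngcp: cannot stat 'pics/wrist850.png': No such file or directory
```

```bash
python3 - <<'E'
from h import *
s=manip.snapshot("side"); save(s,"sideF"); 
W=cloud(manip.snapshot("top")); z=W[...,2]
m=(W[...,1]<-.2)&(W[...,1]>-.36)&(abs(W[...,0]-.57)<.1)&(z>.103)&(z<.12); print(*fit(W,m))
E
```

```text
370 [ 0.5744 -0.2877] [59.8 20.7 13.9] mean [ 0.5737 -0.2867] z 0.1123 ax -165.9
```

View pics/sideF.png

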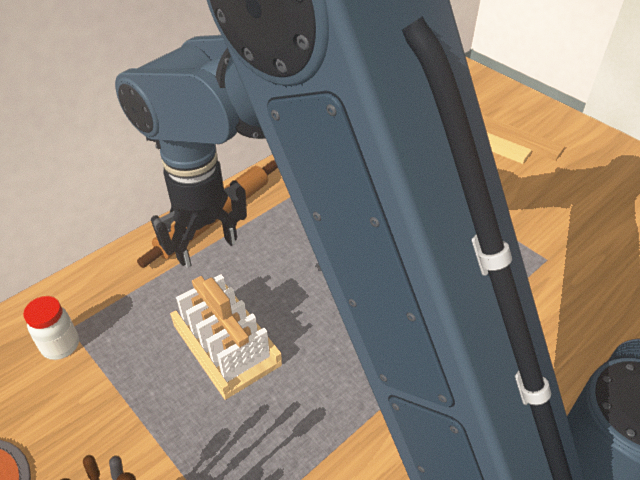

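The side view shows the comb fully home on the rack at about (220,310) with the gripper clear above it. The three-toothed comb hasn't moved (0.5744, -0.2877). Handing in.

```bash
python3 -c "
from station import manip
print(manip.sign_off())"
```

```text
the job is handed in; nothing more can be done
None
```

The four-toothed spacer is seated on the rack, level and within about 1 mm of centre by the cameras, the three-toothed spacer has not moved, and the job was handed in at about 8.6 s; sign-off gave no verdict.

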